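# Level the worktop shelf with a spirit level and its screw foot

### The arm

A 6-joint arm with a two-finger parallel gripper is mounted at the origin on a cart in front of the work surface, level with it; the furniture and walls round the work are solid. World frame = base frame: x ahead of the robot, y to its left, z up, the work surface at z = 0. Lengths are in m, angles in degrees, forces in N, time in s.
With the tool pointing down it reaches from about 0.325 to 0.75 m from the base axis. Payload 7.6 kg.
Tool frame: the origin (TCP) lies midway between the tips of the shut fingers; the grasp point (between the pads) lies 19 mm behind it; z points along the fingers, y is the line along which they close (so a half turn about z gives the same grasp; the last joint's range is limited). The gripper opens to 85 mm and grips with 20 to 120 N. Pads are 22 mm wide; open, the fingers measure 114 mm over their backs; the gripper's body (76 mm by 85 mm) begins 54 mm behind the grasp point. The pads swing forward as they close: fully open they stand 13 mm farther back than shut.
Start: joints at [-80.403, 2.991, 80.254, -0, 96.75, -4.028], TCP at [0.124, -0.51, 0.231] pointing down, gripper open.
Joint ranges: [-166.34, 166.34], [-52.06, 124.39], [6.96, 135.62], [-60.46, 240.46], [14.63, 156.25], [-167.68, 167.68]. Speed limits (degrees/s): [147.25, 147.25, 172.46, 180, 180, 180].

### API

Orientations are given as a 3x3 rotation matrix whose columns are the frame's x, y, z axes.
In Python, from workcell import r gives the robot as it stands. Calls block until the motion is done:
- r.movep(position, orientation): joint-space move of the TCP to a pose.
- r.move_straight(position, rot=None, v=0.15): straight line of the TCP; rot=None keeps the orientation; v is the mean speed in m/s.
- r.set_joints(angles): joint-space move.
- r.command_gripper(opening, force=None): finger opening in m; force is the grip in N (None keeps the last); returns when the fingers have stopped.
- r.wait(seconds).
- r.solve_ik(position, orientation): joint angles nearest the present ones, or None.
- r.sense(): the state.
- r.get_image(name): name is "scene" or "top"; returns a dict with "frame" (400x640x3 uint8, red, green, blue), "fx", "fy", "cx", "cy" (pixels), "k1" (the pictures are not rectified: a ray, as slopes to the right and down, at radius r is drawn at 1 + k1 r^2 times it, then the intrinsics apply), "xyz" and "orientation" of the camera in the world. Camera axes: x right, y down, z forward; pixel columns grow to the right and rows downward; lengths in m; the calibration is good to about 2 mm. A picture is of the moment at which its call begins. There is no depth.
A pose or a line that the arm cannot do raises r.PlanningError and nothing moves.
- r.job_done(): hands the job in; it is judged then, once.
Trained networks look in the newest picture that a camera, given by its name, has taken for a name from the list of things; names that differ only in an ending like _2 or _b are one class to them, and where a whole thing is asked for, a point or a joint stands for the part that bears it (a point fixed in the world has none). Each returns a list of dicts, best first, with "conf" (0 to 1); they miss things now and then, are a little off and sometimes report something else, mostly with a low value. They report only what shows in the picture. A call takes as long as a camera call. They do not tell look-alikes from the thing itself.
- r.masks_of(camera, thing): "pixels" (400x640 bool, what is visible of it).
- r.place_of(camera, thing): "xyz" ([x, y, z] in m, in the coordinates of the camera as it stood for that picture, good to about 4 mm: a listed point, or the origin of a listed thing).
The state is a dict: "time_s": time; "joint_pos": joint angles; "qd": joint speeds; "tau": joint torques, N m; "ee_pos": TCP position; "orientation": TCP orientation; "contact_force": force on the tool from outside, world axes, zero at the start; "ft_torque": the same for the moment, N m; "finger_gap": finger opening in m; "finger_force": force on a finger pad.
Only numpy, scipy, OpenCV 4.12 (cv2) and the standard library are available. Lean on these libraries where they do the work, as an engineer would, in place of code of your own. Each camera call takes 0.05 s, during which the arm holds its last target. There are 200 camera calls.

### The job

The little worktop shelf, meant for the kitchen scale, is not level: stand the spirit level upright in the middle of its board, along the board, let go, and turn the shelf's star-grip screw foot until the bubble rests between the two lines of the vial. Then leave the screw and press the level down on the board, firmly but gently, and finish while still pressing it, with the bubble staying between the lines. Do not shove the shelf out of its place or drop or topple the level, and leave the scale, the tins and the mug alone.

Things in the scene. Friction and masses are not known exactly. Their poses are not given: they have to be found in the camera images.
- shelf: low worktop shelf standing loose on the worktop, about 2.5 kg. Origin: on the worktop under the board's middle; y axis along the board, z up. Two fixed legs carry its +y end (at y = +150 mm); one screw leg with a 140 mm rail foot carries its -y end, its axis at x = 0, y = -205 mm, 35 mm beyond the board. The screw-leg end is 1.3 to 2.1 mm too low at the start: only the level shows it.
- knob_grip (a point): centre of the black seven-lobed star grip on top of the screw leg: 42 mm across, 23 mm high, axis upright, point at mid-height, 156 mm above the worktop; free under it down to 120 mm. Right-hand thread, 4 mm a turn, 0.06 N m, stays where left. Clockwise from above raises that end of the shelf; 1 rad moves the bubble about 4.5 mm towards the screw leg. Can be taken anew at any angle.
- level: spirit level, bare aluminium with black rubber ends: 220 mm long (its x), 26 mm wide (its y), 45 mm high, 0.33 kg, standing on its flat base, vial up. Origin at the middle of its base. Grip it across its 26 mm. Its top is solid and flat but for an open window from x = -30 to +30 mm that holds the vial; press on both sides of the window, or near the middle.
- bubble (a joint): the bubble, a pale capsule 14 mm long in the vial, seen from above between two black rings: its distance from the vial's middle in m, positive to the level's +x end, at most 0.019. It drifts to the higher end, 2.5 mm for 0.001 rad of slope, and comes to rest in about 1.5 s; it is between the rings within 0.003 of 0.
- kitchen_scale: flat black kitchen scale, 205x150x32 mm, to be left alone; origin at the centre of its underside
- tin_a: yellow tuna tin, 67 mm across, 33 mm high, to be left alone; origin at the centre of its underside
- tin_b: a second yellow tuna tin of the same size, to be left alone; origin at the centre of its underside
- mug: green and white mug, 78 mm across (116 mm with its handle), 101 mm high, to be left alone; origin at the centre of its underside
- board_top (a point): middle of the top face of the shelf's wooden board, 112 mm above the worktop (its axes are the shelf's): board 150 mm (x) by 340 mm (y), 18 mm thick. The rubber foot gives a little under load: a push of 10 N on the middle of the board moves the bubble about 1 mm towards the fixed legs.
Things that resemble listed ones, but are neither listed nor needed, are in the scene too. There is more than one size of the level; the one meant has the size given above.

How it is judged (in metres and radians):
On the way, in this order (a step that is already met when the one before it is completed fails the run):
1. the level stands on the board, along it and let go, and its bubble shows the slope (x of level in the frame of shelf between -0.06 and 0.06 m and y of level in the frame of shelf between -0.07 and 0.07 m and z of level in the frame of shelf between 0.106 and 0.118 m and angle between the x axis of level and the y axis of shelf, either way round below 0.15 rad and contact force between the fingers and level below 0.2 N and contact force between level and shelf above 1 N and (value of joint bubble below -0.005 m or value of joint bubble above 0.005 m)), for 0.2 s.
2. the screw foot is turned so that the bubble rests between the lines, with the fingers off the level and off the shelf and its screw (x of level in the frame of shelf between -0.06 and 0.06 m and y of level in the frame of shelf between -0.07 and 0.07 m and z of level in the frame of shelf between 0.106 and 0.118 m and angle between the x axis of level and the y axis of shelf, either way round below 0.15 rad and contact force between the fingers and level below 0.2 N and value of joint bubble between -0.003 and 0.003 m and contact force between the fingers and shelf below 0.2 N and angle between shelf's own z axis and vertical below 0.003 rad), for 0.5 s.
At the end, for the whole second after the job is handed in: At the end the fingers press the level with 3 to 30 N (7 to 30 N between level and board); it lies within 60 mm across and 70 mm along of the board's middle, within 0.15 rad of the board's length; the bubble is within 3 mm of centre, the shelf within 0.003 rad of level (x of level in the frame of shelf between -0.06 and 0.06 m and y of level in the frame of shelf between -0.07 and 0.07 m and z of level in the frame of shelf between 0.106 and 0.118 m and angle between the x axis of level and the y axis of shelf, either way round below 0.15 rad and value of joint bubble between -0.003 and 0.003 m and contact force between level and shelf between 7 and 30 N and contact force between the fingers and level between 3 and 30 N and contact force between the fingers and shelf below 1 N and angle between shelf's own z axis and vertical below 0.003 rad and angle between level's own z axis and vertical below 0.02 rad and linear speed of level below 0.02 m/s); the arm keeps its last pose, push and grip.
It fails at once if the shelf is shoved more than 60 mm or tipped (distance of shelf from where it was at the start of the episode above 0.06 m or angle between shelf's own z axis and vertical above 0.12 rad).
It fails at once if the level is toppled (angle between level's own z axis and vertical above 0.7 rad).
It fails at once if the level is dropped (it falls freely for more than about 10 mm) (contact force between anything else and level below 0.1 N and linear speed of level above 0.45 m/s).
It fails at once if the scale, a tin or the mug is moved more than 30 mm (distance of any of kitchen_scale, tin_a, tin_b, mug from where it was at the start of the episode above 0.03 m).
It also fails if it takes over 72 s, if anything falls off the work surface, if the arm or the gripper's body presses on something with over 40 N, if the wrist force passes 120 N, or if a joint passes its speed limit or range.

## Working session

There is one attempt and no reset: what is moved stays moved. The work goes in short steps, each a Python script; the robot and the scene stay as the last script left them, time stands still between calls to the robot, and variables do not carry over. Pictures are saved under pics/ and viewed, at most 10 in all, crops included, and the job is handed in when it is done.

```bash
mkdir -p pics; ls
cat > h.py <<'E'
import numpy as np, cv2
from workcell import r
def w(im,p): return np.array(im["xyz"])+np.array(im["orientation"])@np.array(p)
def ray(im,u,v):
    x=np.array([(u-im["cx"])/im["fx"],(v-im["cy"])/im["fy"]]); y=x.copy()
    for _ in range(20): y=x/(1+im["k1"]*(y@y))
    return np.array(im["orientation"])@np.array([y[0],y[1],1])
def px2z(im,u,v,z):
    d=ray(im,u,v); c=np.array(im["xyz"]); return c+d*(z-c[2])/d[2]
def proj(im,p):
    q=np.array(im["orientation"]).T@(np.array(p)-im["xyz"]); s=q[:2]/q[2]; s=s*(1+im["k1"]*(s@s))
    return np.array([s[0]*im["fx"]+im["cx"],s[1]*im["fy"]+im["cy"]])
def save(im,n): cv2.imwrite("pics/"+n,im["frame"][:,:,::-1])
E
python3 - <<'E'
from h import *
for c in("top","scene"):
    im=r.get_image(c); save(im,c+"0.png"); print(c,im["fx"],im["k1"],np.round(im["xyz"],3),np.round(im["orientation"],3).tolist())
    for t in("shelf","knob_grip","level","bubble","board_top","kitchen_scale","tin_a","mug"):
        for d in r.place_of(c,t): print(t,round(d["conf"],2),np.round(w(im,d["xyz"]),3),proj(im,w(im,d["xyz"])).round())
        if t=="level":
            for m in r.masks_of(c,t):
                ys,xs=np.nonzero(m["pixels"]); print(" mask",round(m["conf"],2),len(xs),cv2.minAreaRect(np.c_[xs,ys].astype(np.float32)))
E
```

```text
pics
top 509.4454328715025 -0.16802959356264327 [-0.141 -0.127  1.593] [[-0.073, -0.897, 0.437], [-0.997, 0.069, -0.024], [-0.009, -0.437, -0.899]]
shelf 0.76 [0.595 0.145 0.   ] [224. 219.]
knob_grip 0.71 [ 0.57  -0.056  0.163] [279. 201.]
knob_grip 0.58 [ 0.755 -0.081 -0.001] [287. 175.]
level 0.87 [ 0.556 -0.191  0.002] [322. 223.]
level 0.74 [0.597 0.143 0.001] [225. 219.]
level 0.68 [ 0.39  -0.083 -0.002] [294. 272.]
level 0.64 [ 0.514 -0.327  0.   ] [363. 231.]
 mask 0.87 273 ((322.70587158203125, 221.3235321044922), (42.626834869384766, 7.375635623931885), 49.39870071411133)
 mask 0.78 572 ((363.6563720703125, 229.59994506835938), (65.5202407836914, 9.514662742614746), 73.7798080444336)
 mask 0.65 330 ((293.49609375, 269.4848937988281), (7.746218681335449, 44.88433837890625), 75.52970886230469)Traceback (most recent call last):
  File "<stdin>", line 5, in <module>
ValueError: it knows: board_top, kitchen_scale, knob_grip, level, mug, shelf, tin
```

Run:
```python
from h import *
for c in("top","scene"):
    im=r.get_image(c); 
    big=cv2.resize(im["frame"][:,:,::-1],None,fx=2,fy=2,interpolation=cv2.INTER_CUBIC)
    cv2.imwrite("pics/%s1.png"%c, big[200:700,300:1000] if c=="top" else im["frame"][:,:,::-1])
    if c=="scene": print(c,im["fx"],im["k1"],np.round(im["xyz"],3),np.round(im["orientation"],3).tolist())
    for t in("shelf","knob_grip","level","board_top","kitchen_scale","tin","mug"):
        for d in r.place_of(c,t): print(t,round(d["conf"],2),np.round(w(im,d["xyz"]),3),proj(im,w(im,d["xyz"])).round())
        if t=="level":
            for m in r.masks_of(c,t):
                ys,xs=np.nonzero(m["pixels"]); R=cv2.minAreaRect(np.c_[xs,ys].astype(np.float32)); b=cv2.boxPoints(R)
                mids=sorted([(np.linalg.norm(b[i]-b[(i+1)%4]),i) for i in range(4)])[:2]
                e=[px2z(im,*((b[i]+b[(i+1)%4])/2),.03) for _,i in mids]
                print(" mask",round(m["conf"],2),len(xs),np.round(e,3).tolist(),np.linalg.norm(e[0]-e[1]).round(3))
```

```text
shelf 0.77 [ 0.596  0.146 -0.001] [224. 219.]
knob_grip 0.61 [ 0.567 -0.055  0.161] [279. 202.]
level 0.87 [ 0.515 -0.328 -0.001] [364. 231.]
level 0.84 [ 0.391 -0.082 -0.002] [293. 271.]
level 0.62 [ 0.552 -0.193  0.005] [323. 223.]
 mask 0.92 693 [[0.393, -0.344, 0.03], [0.626, -0.306, 0.03]] 0.236
 mask 0.85 363 [[0.402, -0.157, 0.03], [0.374, -0.013, 0.03]] 0.147
 mask 0.51 244 [[0.611, -0.148, 0.03], [0.489, -0.235, 0.03]] 0.15
board_top 0.67 [0.591 0.147 0.109] [218. 207.]
kitchen_scale 0.79 [ 0.492 -0.524  0.   ] [421. 233.]
tin 0.81 [ 0.635 -0.401  0.003] [380. 198.]
tin 0.75 [ 0.697 -0.299 -0.002] [349. 185.]
mug 0.85 [ 0.751 -0.081  0.003] [287. 175.]
scene 433.244169430495 -0.01385441943482361 [0.128 0.623 1.111] [[-0.872, -0.357, 0.337], [-0.49, 0.643, -0.588], [-0.007, -0.678, -0.735]]
shelf 0.97 [0.597 0.143 0.   ] [262. 293.]
knob_grip 0.51 [ 0.572 -0.057  0.155] [303. 215.]
level 0.85 [ 0.392 -0.083  0.001] [360. 264.]
level 0.68 [ 0.513 -0.317 -0.   ] [358. 201.]
level 0.61 [ 0.555 -0.196 -0.002] [330. 220.]
 mask 0.91 393 [[0.489, -0.223, 0.03], [0.605, -0.142, 0.03]] 0.142
 mask 0.9 874 [[0.618, -0.295, 0.03], [0.402, -0.332, 0.03]] 0.219
 mask 0.62 302 [[0.406, -0.152, 0.03], [0.373, 0.005, 0.03]] 0.161
board_top 0.63 [0.595 0.149 0.11 ] [257. 274.]
kitchen_scale 0.74 [ 0.498 -0.522 -0.003] [385. 167.]
kitchen_scale 0.52 [ 0.755 -0.08   0.001] [261. 220.]
tin 0.67 [ 0.644 -0.403  0.001] [336. 173.]
tin 0.66 [ 0.696 -0.299 -0.005] [309. 186.]
tin 0.37 [ 0.5   -0.522  0.   ] [385. 166.]
mug 0.89 [ 0.757 -0.082  0.001] [261. 220.]
```

View pics/top1.png

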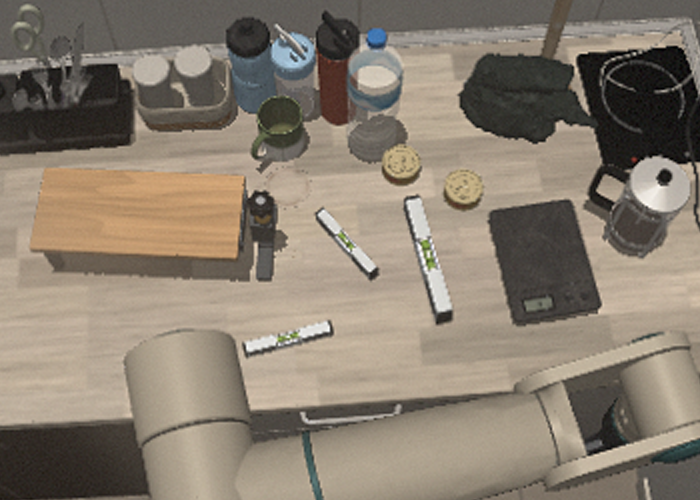

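View pics/scene1.png

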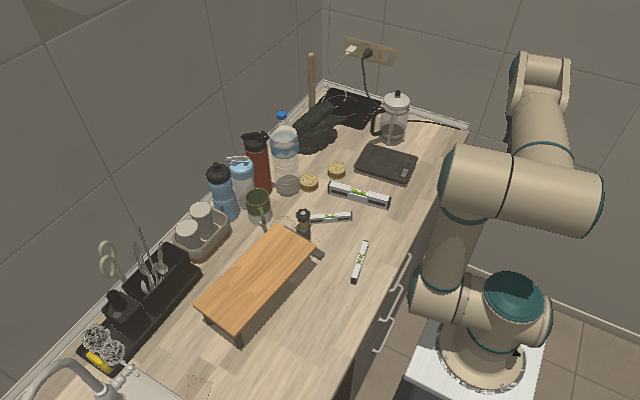

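The top view shows the shelf board (orange) at about px (220,205), the star knob at (281,201), the long 220 mm level at (364,229) and two short look-alikes. The scene view agrees. Next I pick the long level.

```bash
cat >> h.py <<'E'
def down(a):  # tool x at yaw a (rad), pointing down
    c,s=np.cos(a),np.sin(a); return np.array([[c,s,0],[s,-c,0],[0,0,-1.]])
def st():
    s=r.sense(); return round(s["time_s"],1),np.round(s["ee_pos"],4),np.round(s["contact_force"],1),round(s["finger_gap"],4),np.round(s["joint_pos"],0)
E
python3 - <<'E'
from h import *
im=r.get_image("top")
C=[px2z(im,150+u/2,100+v/2,.112) for u,v in((43,168),(245,175),(240,258),(32,248))]
print(np.round(C,3).tolist(),np.mean(C,0)); e=(C[0]+C[3]-C[1]-C[2])/2; print("yaw",np.degrees(np.arctan2(e[1],e[0])),np.linalg.norm(e))
# level top face
a=px2z(im,150+413/2,100+197/2,.045);b=px2z(im,150+444/2,100+318/2,.045);print(a,b,(a+b)/2,np.degrees(np.arctan2(*(a-b)[1::-1])))
ya=np.radians(9.5)
P=np.array([.514,-.322,.012])
for k in(0,np.pi):
    q=r.solve_ik(P,down(ya+k)); q2=r.solve_ik([.595,.146,.124],down(np.radians(82.7)+k)); q3=r.solve_ik([.595,.146,.124],down(np.radians(82.7)+k-np.pi))
    print(np.round(q,0),np.round(q2,0) if q2 is not None else None,np.round(q3,0) if q3 is not None else None)
for d in range(-180,181,30):
    q=r.solve_ik([.569,-.056,.137],down(np.radians(d))); print(d,None if q is None else round(q[5]),end=";")
E
```

```text
[[0.686, 0.305, 0.112], [0.646, -0.033, 0.112], [0.499, -0.02, 0.112], [0.541, 0.316, 0.112]] [0.59296451 0.14199058 0.112     ]
yaw 83.03833044076785 0.3400501542256558
[ 0.61753455 -0.3123484   0.045     ] [ 0.39740969 -0.33880147  0.045     ] [ 0.50747212 -0.32557493  0.045     ] 6.852547262298481
[-36.  26.  79.  -0.  75.  45.] [10. 20. 73. -0. 87. 18.] [  10.   20.   73.   -0.   87. -162.]
[ -36.   26.   79.   -0.   75. -135.] [  10.   20.   73.   -0.   87. -162.] [10. 20. 73. -0. 87. 18.]
-180 -99;-150 -129;-120 -159;-90 None;-60 141;-30 111;0 81;30 51;60 21;90 -9;120 -39;150 -69;180 -99;
```

Run:
```python
from h import *
R=down(np.radians(8)); P=np.array([.512,-.323,0])
r.command_gripper(.07,40)
r.movep(P+[0,0,.14],R); r.move_straight(P+[0,0,.012],v=.15); print(st())
r.command_gripper(0.0,40); print(st())
r.move_straight(P+[0,0,.2],v=.15); print(st())
R2=down(np.radians(83)); S=np.array([.594,.144,0])+.012*np.array([np.cos(np.radians(83)),np.sin(np.radians(83)),0])
r.movep(S+[0,0,.25],R2); print(st())
r.move_straight(S+[0,0,.14],v=.1); print(st())
for n in("top","scene"):
    im=r.get_image(n); c=proj(im,S+[0,0,.12]); u,v=np.int32(c); 
    f=im["frame"][:,:,::-1][max(0,v-70):v+70,max(0,u-100):u+100]; cv2.imwrite(f"pics/h_{n}.png",cv2.resize(f,None,fx=3,fy=3,interpolation=cv2.INTER_CUBIC))
a=cv2.imread("pics/h_top.png");b=cv2.imread("pics/h_scene.png");b=b[:a.shape[0]]
cv2.imwrite("pics/h.png",cv2.resize(np.vstack([a,b]),None,fx=.7,fy=.7))
```

```text
(4.1, array([ 0.5126, -0.3235,  0.0133]), array([-0.1, -0.9,  1.7]), 0.0698, array([-36.,  26.,  79.,   0.,  75.,  46.]))
(4.6, array([ 0.5125, -0.3236,  0.0131]), array([ 0.1, -2.2,  4.7]), 0.025, array([-36.,  26.,  79.,  -0.,  75.,  46.]))
(6.0, array([ 0.5116, -0.3227,  0.1986]), array([ 0.9,  0.1, -2.5]), 0.0251, array([-36.,  17.,  69.,   0.,  95.,  46.]))
(7.8, array([0.5957, 0.1548, 0.2498]), array([-0. ,  0.2, -3.1]), 0.0245, array([ 11.,  18.,  62.,  -0., 101.,  18.]))
(9.0, array([0.5959, 0.156 , 0.141 ]), array([-0.4, -0.2, -1.9]), 0.0252, array([11., 20., 71., -0., 89., 18.]))
```

View pics/h.png

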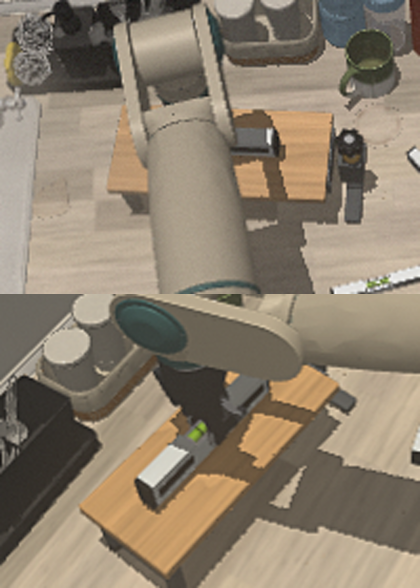

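The level hangs over the board, along it, well centred. I lower it until it touches, release and retreat to measure the bubble.

Run:
```python
from h import *
p=np.array(r.sense()["ee_pos"]); S=np.array([p[0],p[1],0]); f0=r.sense()["contact_force"][2]
for z in np.arange(.130,.118,-.001):
    r.move_straight([.594+.0015,.144+.012,z],v=.03); f=r.sense()["contact_force"][2]-f0
    if f>3: break
print(z,f,st())
r.command_gripper(.06); print(st())
r.move_straight(S+[0,0,.24],v=.2)
r.movep([.50,-.20,.30],down(np.radians(60))); print(st())
r.wait(.5)
for n in("top","scene"):
    im=r.get_image(n); u,v=np.int32(proj(im,S+[0,0,.15]))
    f=im["frame"][:,:,::-1][v-45:v+45,u-60:u+60]; cv2.imwrite(f"pics/b_{n}.png",cv2.resize(f,None,fx=5,fy=5,interpolation=cv2.INTER_CUBIC))
    for d in r.place_of(n,"level")[:4]: print(n,round(d["conf"],2),np.round(w(im,d["xyz"]),3))
    for d in r.place_of(n,"knob_grip")[:2]: print(n,round(d["conf"],2),np.round(w(im,d["xyz"]),3))
cv2.imwrite("pics/b.png",cv2.resize(np.vstack([cv2.imread("pics/b_top.png"),cv2.imread("pics/b_scene.png")]),None,fx=.66,fy=.66))
```

```text
0.124 3.1169782767284646 (11.1, array([0.5957, 0.156 , 0.1245]), array([-0.6, -1. , -0.2]), 0.025, array([11., 21., 72.,  0., 87., 18.]))
(11.5, array([0.5956, 0.156 , 0.1241]), array([-1. , -1.3,  0.6]), 0.0599, array([11., 21., 72., -0., 87., 18.]))
(13.7, array([ 0.5004, -0.1992,  0.2995]), array([0.5, 1.1, 0.4]), 0.0603, array([-26.,   5.,  70.,   0., 105.,   4.]))
top 0.6 [0.593 0.157 0.111]
top 0.58 [ 0.556 -0.19   0.003]
top 0.43 [ 0.393 -0.08  -0.003]
top 0.44 [ 0.569 -0.055  0.162]
scene 0.81 [ 0.393 -0.087 -0.001]
scene 0.78 [ 0.554 -0.196  0.001]
scene 0.68 [0.598 0.164 0.11 ]
scene 0.58 [ 0.575 -0.055  0.158]
```

View pics/b.png

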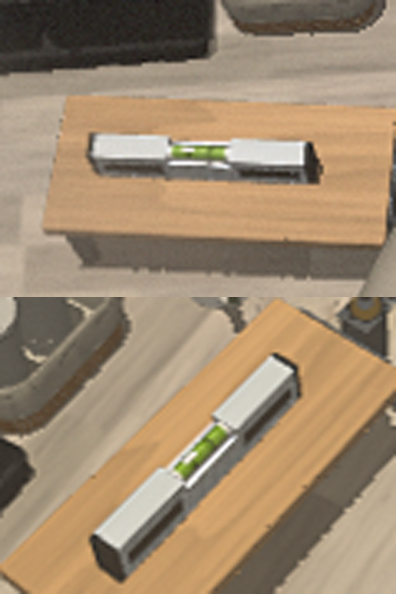

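The level stands on the board, and in both views the pale bubble sits towards the fixed legs (left in the top view). I rectify the vial strip to get numbers.

```bash
cat >> h.py <<'E'
def strip(n,c,yaw,z,N=6,L=60,W=15,s=6):
    """rectified strip, columns = along the level (left = -L mm, + to the fixed legs), mean of N frames"""
    t=np.array([np.cos(yaw),np.sin(yaw),0]); o=np.array([-t[1],t[0],0]); acc=0
    for i in range(N):
        im=r.get_image(n)
        acc=acc+im["frame"].astype(np.float32)/N
    A=np.arange(-L*s,L*s+1)/s/1000; B=np.arange(-W*s,W*s+1)/s/1000
    P=np.array([c[0],c[1],z])+A[None,:,None]*t+B[:,None,None]*o
    q=(P-im["xyz"])@np.array(im["orientation"]); g=q[...,:2]/q[...,2:]; g=g*(1+im["k1"]*(g**2).sum(-1,keepdims=True))
    m=(g*[im["fx"],im["fy"]]+[im["cx"],im["cy"]]).astype(np.float32)
    return A*1000,B*1000,cv2.remap(acc,m[...,0],m[...,1],cv2.INTER_CUBIC)
E
python3 - <<'E'
from h import *
out=[]
for n in("top","scene"):
    A,B,S=strip(n,(.5957,.156),np.radians(83),.150); np.save(f"s0_{n}.npy",S); out.append(np.clip(S,0,255)[:,:,::-1])
cv2.imwrite("pics/strip0.png",np.vstack(out)); print(S.shape,st()[0])
E
```

```text
(181, 721, 3) 15.1[ WARN:0@15.242] global loadsave.cpp:1063 imwrite_ Unsupported depth image for selected encoder is fallbacked to CV_8U.
```

View pics/strip0.png

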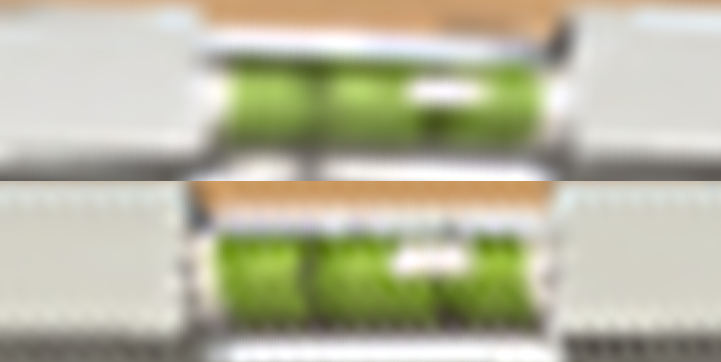

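Ring middle is near col 376. The bubble centre is at col 445 (top) and 430 (scene), so about +9 to +11.5 mm at 6 px/mm, which calls for about 2.3 rad clockwise.

```bash
cat >> h.py <<'E'
def turn(deg,tag,K=(.570,-.057),y0=110,gap=.062):
    K=np.array([*K,0]); R=lambda d:down(np.radians(d))
    r.command_gripper(gap,30)
    r.movep(K+[0,0,.22],R(y0)); r.move_straight(K+[0,0,.135],v=.15); print(st())
    r.command_gripper(0,30); print(st(),r.sense()["finger_force"])
    n=max(1,int(np.ceil(abs(deg)/35)))
    for i in range(1,n+1): r.movep(K+[0,0,.135],R(y0-deg*i/n))
    print(st())
    r.command_gripper(gap); r.move_straight(K+[0,0,.22],v=.2)
    r.movep([.50,-.20,.30],down(np.radians(60))); r.wait(.8); look(tag)
def look(tag):
    out=[]
    for n in("top","scene"):
        A,B,S=strip(n,(.5957,.156),np.radians(83),.150); np.save(f"s{tag}_{n}.npy",S); out.append(np.clip(S,0,255).astype(np.uint8)[:,:,::-1])
    cv2.imwrite(f"pics/strip{tag}.png",np.vstack(out)); print(st())
E
python3 - <<'E'
from h import *
turn(130,"1")
E
```

```text
(16.7, array([ 0.5705, -0.0576,  0.1364]), array([-0. , -0.2,  0.4]), 0.0622, array([ -9.,  13.,  80.,  -0.,  87., -29.]))
(17.1, array([ 0.5713, -0.0571,  0.1369]), array([3.8, 0.2, 5.7]), 0.0413, array([ -9.,  13.,  80.,   0.,  87., -29.])) 31.400908827781677
(19.4, array([ 0.572 , -0.0591,  0.137 ]), array([ 9.8, -8.4,  3.4]), 0.0413, array([ -9.,  13.,  80.,  -0.,  87., 101.]))
(23.2, array([ 0.5, -0.2,  0.3]), array([ 0.1,  0.5, -0.5]), 0.062, array([-26.,   5.,  70.,  -0., 105.,   4.]))
```

View pics/strip1.png

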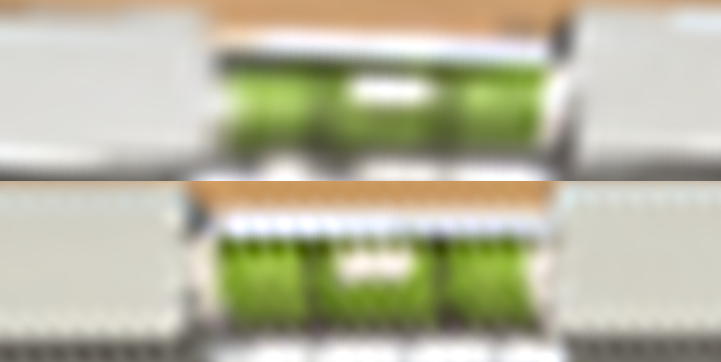

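Top: rings at 325 and 450, bubble centre 391. Scene: rings at 312 and 437, bubble centre 374. The bubble is within about 0.5 mm of the middle, so I press with the open fingers, one on each side of the window.

Run:
```python
from h import *
fz=lambda:np.mean([(r.wait(.03),r.sense()["contact_force"][2])[1] for _ in range(6)])
P=np.array([.596,.159,0]); R=down(np.radians(-7)); q=r.solve_ik(P+[0,0,.22],R)
if q is None or abs(q[5])>150: R=down(np.radians(173))
r.command_gripper(.085,30); r.movep(P+[0,0,.22],R); r.move_straight(P+[0,0,.160],v=.12); r.wait(.4)
f0=fz(); print(f0,st())
for z in np.arange(.157,.130,-.0005):
    r.move_straight(P+[0,0,z],v=.02); f=r.sense()["contact_force"][2]-f0
    if f>4: f=fz()-f0; print(round(z,4),round(f,2))
    if f>8: break
r.wait(.8); print(fz()-f0,st()); look("2")
n=r.get_image("scene"); c=np.int32(proj(n,P+[0,0,.15])); cv2.imwrite("pics/p.png",cv2.resize(n["frame"][c[1]-60:c[1]+60,c[0]-80:c[0]+80,::-1],(720,540)))
```

```text
-0.11066291408392882 (26.5, array([0.596, 0.159, 0.16 ]), array([ 0.1, -0.2,  0. ]), 0.0853, array([ 12.,  20.,  70.,  -0.,  91., 109.]))
0.1435 4.87
0.143 7.66
0.1425 9.11
9.415365572893426 (35.6, array([0.5963, 0.159 , 0.144 ]), array([-4.3, -1.1,  9.2]), 0.0849, array([ 12.,  20.,  71.,  -0.,  89., 109.]))
(36.2, array([0.5963, 0.159 , 0.144 ]), array([-3.9, -1. ,  8.6]), 0.0853, array([ 12.,  20.,  71.,  -0.,  89., 109.]))
```

View pics/strip2.png

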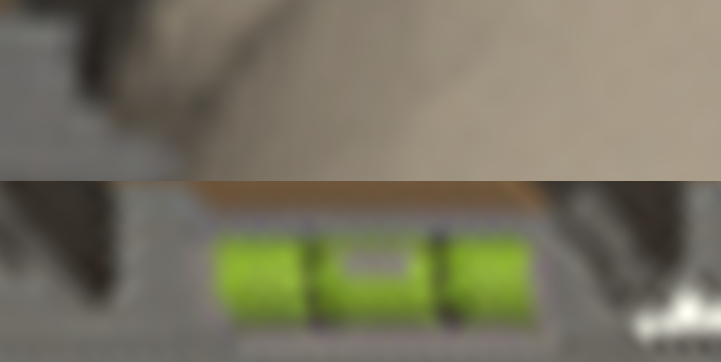

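View pics/p.png

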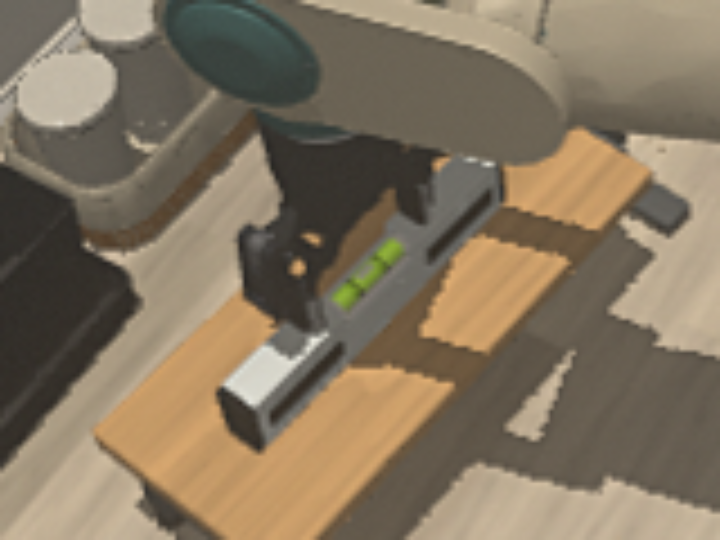

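Both fingers press on the level's top, one on each side of the window, with about 9 N. The bubble (col 376) is midway between the rings (315 and 443).

```bash
python3 -c "
from h import *
print(st()); print(r.job_done())"
```

```text
(36.3, array([0.5963, 0.159 , 0.144 ]), array([-3.9, -0.5,  8.6]), 0.0851, array([ 12.,  20.,  71.,  -0.,  89., 109.]))
the job is handed in; nothing more can be done
None
```

I handed the job in at 36.3 s: the level stands along the middle of the board, the screw foot is turned 130° clockwise, and the fingers press with about 9 N with the bubble about 0.5 mm from centre; the hand-in gave no verdict.

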